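# Shelve the jar and twist off its cap

## Task

Put the jar that stands apart on the bench into the free pocket of the little shelf, beside the two jars already there, so that the pocket braces it square and fully down. Then twist its tight cap off anticlockwise until the threads let go and lift it straight up, leaving the jar seated and everything else where it is. Finish while still holding the cap level just above the jar's mouth, clear of it by a centimetre or two.

Things in the scene. Friction and masses are not known exactly. Their poses are not given: they have to be found in the camera images.
- jar: The jar to handle: clear plastic, filled with brass inserts, standing apart on the bench. Square body 60 x 60 mm, 52 mm high (the lowest 6 mm is a 54 mm square foot that leads into the pocket), round neck above; 86 mm high with its cap, 0.33 to 0.61 kg. Origin: centre of its underside, z up, x and y square to its sides. It can be lifted and carried by its cap.
- cap: The jar's black screw cap, round, 58 mm across, 24 mm high; origin: centre of its lower rim, z up, 62 mm above the jar's origin when closed. Twist anticlockwise seen from above (about 0.35 N m): it lifts off freely between 0.85 rad and a stop at 1.2; aim for 1.05. Before that, lifting it lifts the jar. The neck's top is 83 mm above the jar's origin: cap clear when lifted over 21 mm.
- seal (a joint): How far the cap has been unscrewed (rad): 0 tight, growing anticlockwise seen from above, 1.2 at the stop (forced hard on the stop, the cap jams and drags the jar). It turns with the cap (with up to about 0.1 rad of play) while the cap is on the neck, and keeps its value after that.
- pocket: Black rubber pad, 60 x 60 x 2 mm, on the floor of the shelf's free pocket; origin: centre of its underside, 30 mm above the bench; x, y square to the pocket. The pocket is 64 x 64 mm inside, its 4 mm walls 18 mm high (tops 48 mm above the bench). A jar seated in it has its origin 2 mm above this origin and may face any of the four square directions.
- rack: Low grey plastic shelf, fixed, 100 x 330 x 30 mm with three square pockets in a row along its y, 105 mm apart; origin: centre of its underside. Its place and yaw vary, and so does which pocket is free.
- jar_b: Closed jar of the same shape filled with steel parts, standing in a pocket; leave it alone. Origin: centre of its underside; 86 mm high.
- jar_c: Closed jar of the same shape filled with copper parts, standing in a pocket; leave it alone. Origin: centre of its underside; 86 mm high.
- scraper: Bystander, to be left alone: scraper, about 250 mm long, flat on the bench.
- glue: Bystander, to be left alone: small round glue pot, 32 mm across, 95 mm high, upright; origin: centre of its underside.
- bracket: Bystander, to be left alone: green printed L bracket, 70 x 30 x 38 mm.
- caliper: Bystander, to be left alone: caliper, 200 mm long, 12 mm high, flat on the bench.
- pencil: Bystander, to be left alone: orange pencil, 160 mm long, 8 mm thick, lying.
- fan_duct: Bystander, to be left alone: black fan with duct, about 60 x 40 x 18 mm.
Things that resemble listed ones, but are neither listed nor needed, are in the scene too. Leave any blue look-alike of the jar alone. What is shaped like the cap but blue is not meant.

How it is judged:
By the outcome, as a careful person would: the job done as asked, in the order asked, and still so for the second after the job is handed in, while the arm keeps its last pose, push and grip.
It also fails if it takes over 51 s, if anything falls off the work surface, if the arm or the gripper's body presses on something with over 40 N, if the wrist force passes 120 N, or if a joint passes its speed limit or range.

## Robot

A 7-joint arm with a two-finger parallel gripper is mounted at the origin on the work surface. World frame = base frame: x ahead of the robot, y to its left, z up, the work surface at z = 0. Lengths are in m, angles in rad, forces in N, time in s.
With the tool pointing down it reaches from about 0.35 to 0.775 m from the base axis. Payload 3.1 kg.
Tool frame: the origin (TCP) lies midway between the tips of the shut fingers; the grasp point (between the pads) lies 19 mm behind it; z points along the fingers, y is the line along which they close (so a half turn about z gives the same grasp; the last joint's range is limited). The gripper opens to 85 mm and grips with 20 to 120 N. Pads are 22 mm wide; open, the fingers measure 114 mm over their backs; the gripper's body (76 mm by 85 mm) begins 54 mm behind the grasp point. The pads swing forward as they close: fully open they stand 13 mm farther back than shut.
Start: joints at [-1.377, 0.311, 0.014, 1.512, -0.004, 1.319, -0.027], TCP at [0.128, 0.535, 0.231] pointing down, gripper open.
Joint ranges: [-2.7, 2.7], [-0.3, 1.91], [-1.27, 1.3], [0.12, 2.57], [-1.44, 4.58], [0.2, 2.03], [-3.05, 3.05]. Speed limits (rad/s): [2.79, 2.79, 3.14, 3.14, 3.14, 3.14, 3.14].

## Interface

Orientations are given as a unit quaternion [w, x, y, z].
In Python, from station import r gives the robot as it stands.
- The arm moves only by the shell command python3 -m handwheel 'ROWS' [FORCE]. ROWS is JSON, one flat list of numbers, 7 for each row, row after row: the shift along the tool's x, y, z in m, then the turn, a rotation vector about the tool's x, y, z in rad, then the finger opening in m, from 0 to 0.0854. In form: [dx, dy, dz, rx, ry, rz, grip, dx, dy, dz, rx, ry, rz, grip, ...]. A call has 1 to 20 rows; each row shifts and turns the commanded pose from where the row before left it, along the tool's axes as they then stand; what a row does not reach is not made up. A row lasts 1/10 s, in which the tool goes at most 50 mm and 8.59 degrees, less where a joint would pass 70% of its speed; a pose out of reach is approached as far as the arm can. A call is refused whole if a number of a shift passes 0.05 or a number of a turn 0.15, either way. A call with a gripper value outside its range is refused whole. The fingers move at their own pace and stop on an object; FORCE is the grip in N (left out, the last holds). Time passes only in rows, so rows that do not move let the fingers close. It gives the time, the measured TCP pose, the force, the opening and the grip force at its end, in the units of the state.
- r.state(): the state, without advancing time (a new reading comes with each control period).
- r.capture(name): name is "scene" or "top"; returns a dict with "pixels" (400x640x3 uint8, red, green, blue), "z_map" (400x640 float32, m along the optical axis (not along the pixel's ray), 0 where there is no reading), "fovy" (degrees; the focal length in pixels is half the picture's height over the tangent of half this angle, whatever the lens; pixels are square), "cx", "cy" (the principal point, pixels), "eye" and "rotation" of the camera in the world. Camera axes: x right, y up, looking along -z (the intrinsics and any distortion apply to the point x, -y, -z); pixel columns grow to the right and rows downward; lengths in m; the calibration is good to about 2 mm. A picture is of the moment at which its call begins.
- r.hand_in(): hands the job in; it is judged then, once.
The state is a dict: "clock": time; "joint_positions": joint angles; "qd": joint speeds; "joint_torque": joint torques, N m; "ee_pos": TCP position; "ee_rot": TCP orientation; "wrist_force": force on the tool from outside, world axes, zero at the start; "torque": the same for the moment, N m; "grip_width": opening from 0.0 (shut) to 1.0 (fully open); "grip_force": force on a finger pad.
Only numpy, scipy, OpenCV 4.12 (cv2) and the standard library are available. Lean on these libraries where they do the work, as an engineer would, in place of code of your own. Each camera call takes 0.05 s, during which the arm holds its last target. There are 200 camera calls.

## Working session

There is one attempt and no reset: what is moved stays moved. The work goes in short steps, Python scripts to look and compute and a shell command to move; the robot and the scene stay as the last step left them, time stands still between calls to the robot, and variables do not carry over. Pictures are saved under pics/ and viewed, at most 10 in all, crops included, and the job is handed in when it is done.

```bash
ls; mkdir -p pics; python3 - <<'E'
from station import r
import cv2, numpy as np
s=r.state(); print(s)
for n in("scene","top"):
    c=r.capture(n); np.savez(f"pics/{n}0.npz",**c)
    cv2.imwrite(f"pics/{n}0.png",c["pixels"][:,:,::-1])
    print({k:v for k,v in c.items() if k not in("pixels","z_map")}, (c["z_map"]>0).mean())
E
```

```text
pics
{'clock': 0.0, 'joint_positions': array([-1.37671022,  0.31175267,  0.01402119,  1.51306622, -0.00442685,
        1.31919901, -0.02719363]), 'qd': array([-8.44868337e-04,  2.08579064e-04, -1.56617234e-05,  6.74333506e-04,
       -1.72690963e-04, -2.07436589e-04, -6.42282821e-04]), 'joint_torque': array([-1.26799491e-04, -3.79916203e+01,  1.45667042e-01, -2.30587399e+01,
        1.22055790e-02,  1.39638726e-02, -5.90834176e-06]), 'ee_pos': array([0.128307  , 0.53406929, 0.23020262]), 'ee_rot': array([-1.00561100e-04,  1.17595931e-01,  9.93060806e-01, -1.19286831e-03]), 'wrist_force': array([ 0.84499466,  0.68564756, -0.17091474]), 'torque': array([-0.00085532, -0.03488792,  0.01559931]), 'grip_force': 0.0, 'grip_width': 0.9994774673611357}
{'fovy': 49.33898635597179, 'cx': 315.509109644172, 'cy': 197.70866562498395, 'eye': array([1.21825266, 0.22863553, 0.97106607]), 'rotation': array([0.55913961, 0.18643634, 0.25672176, 0.76596235])} 0.99610546875
{'fovy': 43.98550000663957, 'cx': 320.33999979277075, 'cy': 192.5495632198721, 'eye': array([0.30335173, 0.02559754, 1.39583383]), 'rotation': array([-0.69613755, -0.06961377,  0.06170176,  0.71185626])} 0.99604296875
```

View pics/top0.png

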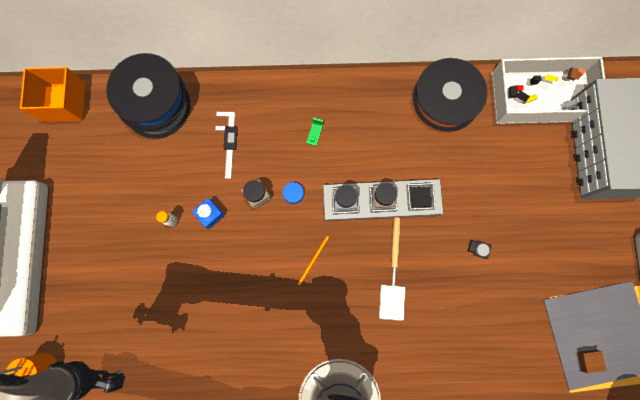

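View pics/scene0.png

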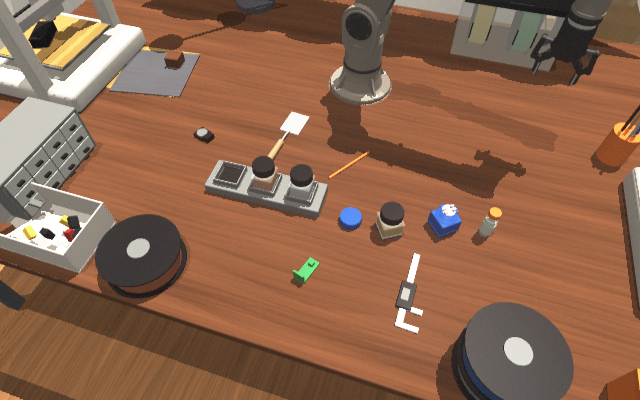

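The top view shows the loose jar's cap at about (254,190). The rack runs from x=324 to 442, with its free pocket at (421,196). The blue jar is at (207,212) and the blue cap at (293,192). Next I'll measure positions.

```bash
cat > h.py <<'E'
import numpy as np, cv2
from scipy.spatial.transform import Rotation as R
def cloud(c):
    f=200/np.tan(np.radians(float(c["fovy"]))/2); z=c["z_map"]
    v,u=np.mgrid[0:400,0:640]
    p=np.stack([(u-c["cx"])/f*z,-(v-c["cy"])/f*z,-z],-1)
    q=np.asarray(c["rotation"])
    return p@R.from_quat(q,scalar_first=True).as_matrix().T+np.asarray(c["eye"])
def sel(P,lo,hi,xy,rad):
    return P[(P[...,2]>lo)&(P[...,2]<hi)&(np.hypot(P[...,0]-xy[0],P[...,1]-xy[1])<rad)]
def rect(p):
    (c,s,a)=cv2.minAreaRect((p[:,:2]*1000).astype(np.float32)); return np.round(c,1),np.round(s,1),round(a,2)
def circ(p):
    c,rr=cv2.minEnclosingCircle((p[:,:2]*1000).astype(np.float32)); return np.round(c,1),round(rr,1)
E
python3 - <<'E'
from h import *
c={n:dict(np.load(f"pics/{n}0.npz")) for n in("top","scene")}
P={n:cloud(c[n]) for n in c}
for n,px in(("top",[(254,187),(346,194),(385,192),(421,196),(293,192),(330,188),(480,330),(207,212),(300,300)]),("scene",[(392,212),(302,175),(263,166),(229,174),(350,216),(300,320)])):
    print(n); [print(q,P[n][q[1],q[0]].round(4)) for q in px]
for n in P:
    J=P["top"][187,254][:2]; 
    for nm,xy in(("jar",J),("s1",P["top"][194,346][:2]),("s2",P["top"][192,385][:2])):
        z=.076 if nm=="jar" else .108
        k=sel(P[n],z,z+.02,xy,.06); print(n,nm,"cap",circ(k),k.mean(0).round(4),np.median(k[:,2]).round(4),len(k))
        if nm=="jar":
            for lo,hi in((.045,.058),(.01,.058)):
                b=sel(P[n],lo,hi,xy,.055); print("  body",len(b),rect(b))
    xy=P["top"][192,385][:2]; b=sel(P[n],.022,.038,xy,.25); print("rack",len(b),rect(b))
E
```

```text
top
(254, 187) [0.5693 0.2165 0.0867]
(346, 194) [ 0.5385 -0.0298  0.1177]
(385, 192) [ 0.5414 -0.1321  0.1182]
(421, 196) [ 0.543  -0.2417  0.0361]
(293, 192) [0.5654 0.1155 0.0222]
(330, 188) [0.5728 0.0108 0.0305]
(480, 330) [ 0.1766 -0.3859  0.0034]
(207, 212) [0.5059 0.3454 0.0741]
(300, 300) [2.661e-01 1.009e-01 1.000e-04]
scene
(392, 212) [0.5693 0.2183 0.0875]
(302, 175) [ 0.5476 -0.0239  0.1176]
(263, 166) [ 0.5494 -0.1303  0.1173]
(229, 174) [ 0.5397 -0.246   0.0325]
(350, 216) [0.568  0.1145 0.0225]
(300, 320) [0.8692 0.0777 0.0009]
top jar cap (array([560.4, 218.5]), 29.5) [0.5601 0.218  0.0865] 0.0866 371
  body 101 (array([560.6, 218.2]), array([59.1, 59.9]), 32.19)
  body 154 (array([560.2, 218. ]), array([60.3, 59.7]), 31.88)
top s1 cap (array([535.7, -30.2]), 29.5) [ 0.5349 -0.0301  0.1168] 0.1169 387
top s2 cap (array([ 538.7, -134.8]), 29.5) [ 0.5378 -0.1343  0.117 ] 0.117 392
rack 2774 (array([472.5, -92.4]), array([240.4, 416.1]), 0.03)
scene jar cap (array([562.2, 218.3]), 30.4) [0.5657 0.2181 0.0848] 0.085 392
  body 162 (array([564.1, 217.7]), array([59.6, 59.6]), 32.02)
  body 392 (array([564.4, 217.6]), array([60.1, 60.1]), 32.08)
scene s1 cap (array([538.1, -31.4]), 30.4) [ 0.5404 -0.0296  0.1152] 0.1154 340
scene s2 cap (array([ 542.2, -135.9]), 30.2) [ 0.5432 -0.1342  0.1154] 0.1157 330
rack 2111 (array([478.7, -92.5]), array([232.9, 419.1]), 0.18)
```

```bash
python3 - <<'E'
from h import *
for n in("top","scene"):
    P=cloud(dict(np.load(f"pics/{n}0.npz")))
    m=(P[...,0]>.46)&(P[...,0]<.62)&(P[...,1]>-.33)&(P[...,1]<.07)
    for lo,hi in((.025,.036),(.025,.052)):
        k=P[m&(P[...,2]>lo)&(P[...,2]<hi)]; print(n,"rack",rect(k))
    for lo,hi in((.043,.053),(.0465,.053)):
        w=sel(P,lo,hi,(.541,-.24),.056); print(" walls",len(w),rect(w),w.mean(0).round(4))
    f=sel(P,.028,.040,(.541,-.24),.029); print(" floor",np.median(f[:,2]),len(f))
E
```

```text
top rack (array([ 529.3, -135.4]), array([119.8, 330.2]), 1.47)
top rack (array([ 529.3, -135.4]), array([119.8, 330.2]), 1.47)
 walls 156 (array([ 540.9, -239.5]), array([72.8, 73.1]), 1.22) [ 0.5413 -0.2393  0.0483]
 walls 127 (array([ 541. , -239.6]), array([72.6, 72.4]), 2.02) [ 0.5407 -0.2394  0.0491]
 floor 0.033252150007397785 324
scene rack (array([ 541.4, -136.2]), array([104.6, 330.9]), 1.66)
scene rack (array([ 541.4, -136.2]), array([104.6, 330.9]), 1.66)
 walls 176 (array([ 543.7, -240. ]), array([74. , 73.4]), 2.67) [ 0.5441 -0.2397  0.0469]
 walls 104 (array([ 543.7, -239.9]), array([74. , 72.7]), 2.66) [ 0.544  -0.2413  0.0484]
 floor 0.032157142894679636 228
```

Both views agree:
- **Jar:** (0.562, 0.218), yaw 32°.
- **Free pocket:** (0.542, -0.240), yaw about 1.7°.

Sizes and heights match the figures given. I'm moving over the jar.

```bash
cat > go.py <<'E'
# python3 go.py x y z yaw_deg_of_tool_y : shift/turn still to make, tool axes
import sys; from h import *; from station import r
s=r.state(); M=R.from_quat(s["ee_rot"],scalar_first=True).as_matrix()
x,y,z,a=map(float,sys.argv[1:5]); d=np.array([x,y,z])-s["ee_pos"]
ya=np.degrees(np.arctan2(M[1,1],M[0,1]))
print("t",s["clock"],"pos",s["ee_pos"].round(4),"toolz",M[:,2].round(4),"yaw_y",ya.round(2),"w",round(s["grip_width"],3),"gf",round(float(s["grip_force"]),1),"F",s["wrist_force"].round(1),"T",s["torque"].round(2),"q",s["joint_positions"].round(2))
print("shift tool",(M.T@d).round(4),"rz",np.radians(-((a-ya+90)%180-90)).round(4))
print("tilt fix rxry",(M.T@np.cross(M[:,2],[0,0,-1])).round(4))
E
python3 -m handwheel '[-0.01,-0.004,0,0,0,0,0.0854, -0.02,-0.0084,0,0,0,0,0.0854, -0.029,-0.012,0,0,0,0,0.0854, -0.029,-0.012,0,0,0,0,0.0854, -0.029,-0.012,0,0,0,0,0.0854, -0.029,-0.012,0,0,0,0,0.0854, -0.029,-0.012,0,0,0,0,0.0854, -0.029,-0.012,0,0,0,0,0.0854, -0.029,-0.012,0,0,0,0,0.0854, -0.029,-0.012,0,0,0,0,0.0854, -0.029,-0.012,0,0,0,0,0.0854, -0.029,-0.012,0,0,0,0,0.0854, -0.029,-0.012,0,0,0,0,0.0854, -0.029,-0.012,0,0,0,0,0.0854, -0.029,-0.012,0,0,0,0,0.0854, -0.029,-0.012,0,0,0,0,0.0854, -0.029,-0.012,0,0,0,0,0.0854, -0.02,-0.0084,0,0,0,0,0.0854, -0.01,-0.004,0,0,0,0,0.0854, 0,0,0,0,0,0,0.0854]'
python3 go.py 0.562 0.218 0.13 32
```

```text
clock: 2.1
ee_pos: [0.5628, 0.2177, 0.2309]
ee_rot: [-0.0, 0.119, 0.993, -0.001]
wrist_force: [-0.8, 0.0, 0.7]
grip_width: 0.998
grip_force: 0.0
t 2.1 pos [0.5628 0.2177 0.2309] toolz [-2.0e-04 -1.4e-03 -1.0e+00] yaw_y 76.29 w 0.998 gf 0.0 F [-0.8  0.   0.7] T [ 0.02 -0.02 -0.02] q [-0.61  0.43  0.31  1.36 -0.13  1.37  1.03]
shift tool [0.0009 0.0002 0.1009] rz 0.7729
tilt fix rxry [-0.0014  0.0001  0.    ]
```

```bash
python3 -m handwheel '[0,0,0.01,0,0,0.08,0.0854, 0,0,0.015,0,0,0.13,0.0854, 0,0,0.02,0,0,0.13,0.0854, 0,0,0.02,0,0,0.13,0.0854, 0,0,0.02,0,0,0.13,0.0854, 0,0,0.01,0,0,0.12,0.0854, 0,0,0.006,0,0,0.053,0.0854, 0,0,0,0,0,0,0.0854, 0,0,0,0,0,0,0.0854]'
python3 go.py 0.562 0.218 0.052 32
python3 - <<'E'
from station import r; import cv2
from h import *
out=[]
for n in("top","scene"):
    c=r.capture(n); P=cloud(c); k=sel(P,.076,.0935,(.562,.218),.045); print(n,circ(k),len(k),k[:,2].max())
    u,v,=(254,190) if n=="top" else (392,215)
    out.append(cv2.resize(c["pixels"][v-50:v+50,u-65:u+65,::-1],None,fx=3,fy=3,interpolation=cv2.INTER_CUBIC))
cv2.imwrite("pics/a.png",np.hstack(out))
E
```

```text
clock: 3.0
ee_pos: [0.5611, 0.2214, 0.1305]
ee_rot: [-0.0, 0.482, 0.876, 0.0]
wrist_force: [0.3, -0.1, -0.0]
grip_width: 1.002
grip_force: 0.0
t 3.0 pos [0.5611 0.2214 0.1305] toolz [-6.e-04  9.e-04 -1.e+00] yaw_y 32.39 w 1.002 gf 0.0 F [ 0.3 -0.1 -0. ] T [-0.    0.04 -0.05] q [-0.71  0.51  0.44  1.52 -0.23  1.16  0.35]
shift tool [-0.0035 -0.001   0.0785] rz 0.0068
tilt fix rxry [-0.     -0.0011  0.    ]
top (array([559.4, 214.9]), 27.5) 85 0.09274276448180485
scene (array([563.2, 216.8]), 30.9) 362 0.08981601070027101
```

View pics/a.png

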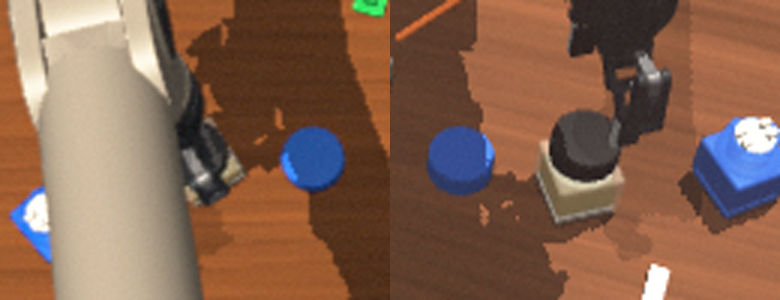

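The crop shows the gripper above the untouched jar, with the cap at (585,145) in the crop. I'll correct 3.5 mm sideways and go down.

```bash
python3 -m handwheel '[-0.0035,-0.001,0,0,0,0.007,0.0854, 0,0,0.01,0,0,0,0.0854, 0,0,0.015,0,0,0,0.0854, 0,0,0.015,0,0,0,0.0854, 0,0,0,0,0,0,0.0854]'
python3 go.py 0.562 0.218 0.052 32
```

```text
clock: 3.6
ee_pos: [0.5608, 0.2157, 0.0875]
ee_rot: [-0.002, 0.486, 0.874, -0.002]
wrist_force: [-0.5, -0.7, -0.5]
grip_width: 0.998
grip_force: 0.0
t 3.6 pos [0.5608 0.2157 0.0875] toolz [-0.0053 -0.0021 -1.    ] yaw_y 31.78 w 0.998 gf 0.0 F [-0.5 -0.7 -0.5] T [0.02 0.04 0.01] q [-0.69  0.56  0.43  1.57 -0.25  1.08  0.36]
shift tool [0.0013 0.0024 0.0355] rz -0.0038
tilt fix rxry [-0.0056 -0.001   0.    ]
```

```bash
python3 -m handwheel '[0,0,0.01,0,0,0,0.0854, 0,0,0.01,0,0,0,0.0854, 0,0,0.01,0,0,0,0.0854, 0,0,0.005,0,0,0,0.0854, 0,0,0,0,0,0,0.0854, 0,0,0,0,0,0,0.0854]'
python3 go.py 0.562 0.218 0.052 32; python3 -m handwheel '[0,0,0,0,0,0,0.0854]' ; python3 go.py 0.562 0.218 0.052 32
```

```text
clock: 4.2
ee_pos: [0.5632, 0.2166, 0.0554]
ee_rot: [0.0, 0.486, 0.874, 0.0]
wrist_force: [0.4, -1.5, 0.6]
grip_width: 0.999
grip_force: 0.0
t 4.2 pos [0.5632 0.2166 0.0554] toolz [ 3.e-04 -0.e+00 -1.e+00] yaw_y 31.81 w 0.999 gf 0.0 F [ 0.4 -1.5  0.6] T [0.   0.   0.08] q [-0.68  0.59  0.42  1.6  -0.27  1.01  0.38]
shift tool [ 0.0018 -0.0002  0.0034] rz -0.0034
tilt fix rxry [0.0003 0.0002 0.    ]
clock: 4.3
ee_pos: [0.5635, 0.2167, 0.0558]
ee_rot: [0.0, 0.486, 0.874, 0.0]
wrist_force: [-0.1, -0.4, 0.0]
grip_width: 1.0
grip_force: 0.0
t 4.3 pos [0.5635 0.2167 0.0558] toolz [ 1.1e-03  4.0e-04 -1.0e+00] yaw_y 31.8 w 1.0 gf 0.0 F [-0.1 -0.4  0. ] T [-0.02 -0.01  0.02] q [-0.68  0.59  0.42  1.6  -0.27  1.01  0.38]
shift tool [ 0.0019 -0.0006  0.0038] rz -0.0034
tilt fix rxry [0.0011 0.0002 0.    ]
```

```bash
python3 -m handwheel '[0.0018,-0.0005,0.003,0,0,-0.003,0.0854, 0,0,0,0,0,0,0.07, 0,0,0,0,0,0,0.06, 0,0,0,0,0,0,0.04, 0,0,0,0,0,0,0.04, 0,0,0,0,0,0,0.04, 0,0,0,0,0,0,0.04, 0,0,0,0,0,0,0.04]' 60
python3 go.py 0.562 0.218 0.052 32
```

```text
clock: 5.1
ee_pos: [0.5619, 0.218, 0.0526]
ee_rot: [0.0, 0.485, 0.875, 0.0]
wrist_force: [-0.5, 1.2, 1.8]
grip_width: 0.668
grip_force: 63.6
t 5.1 pos [0.5619 0.218  0.0526] toolz [ 8.e-04  4.e-04 -1.e+00] yaw_y 31.98 w 0.668 gf 63.6 F [-0.5  1.2  1.8] T [ 0.04 -0.13 -0.01] q [-0.69  0.59  0.42  1.6  -0.27  1.    0.38]
shift tool [-0.      0.0001  0.0006] rz -0.0004
tilt fix rxry [0.0008 0.0001 0.    ]
```

```bash
python3 -m handwheel '[0,0,-0.004,0,0,0,0.04, 0,0,-0.008,0,0,0,0.04, 0,0,-0.012,0,0,0,0.04, 0,0,-0.016,0,0,0,0.04, 0,0,-0.02,0,0,0,0.04, 0,0,-0.02,0,0,0,0.04, 0,0,-0.02,0,0,0,0.04, 0,0,-0.02,0,0,0,0.04, 0,0,-0.016,0,0,0,0.04, 0,0,-0.01,0,0,0,0.04, 0,0,-0.004,0,0,0,0.04, 0,0,0,0,0,0,0.04, 0,0,0,0,0,0,0.04]'
python3 go.py 0.542 -0.24 0.2 1.7
```

```text
clock: 6.4
ee_pos: [0.5609, 0.2177, 0.2013]
ee_rot: [-0.001, 0.485, 0.874, -0.001]
wrist_force: [0.6, 0.6, -4.2]
grip_width: 0.667
grip_force: 64.9
t 6.4 pos [0.5609 0.2177 0.2013] toolz [-1.9e-03 -7.0e-04 -1.0e+00] yaw_y 31.97 w 0.667 gf 64.9 F [ 0.6  0.6 -4.2] T [-0.02 -0.01 -0.  ] q [-0.71  0.46  0.46  1.42 -0.21  1.31  0.32]
shift tool [-0.3782 -0.2584  0.0017] rz 0.5283
tilt fix rxry [-0.002  -0.0004  0.    ]
```

```bash
python3 -m handwheel '[-0.006,-0.004,0,0,0,0,0.04, -0.015,-0.01,0,0,0,0,0.04, -0.021,-0.0144,0,0,0,0,0.04, -0.021,-0.0144,0,0,0,0,0.04, -0.021,-0.0144,0,0,0,0,0.04, -0.021,-0.0144,0,0,0,0,0.04, -0.021,-0.0144,0,0,0,0,0.04, -0.021,-0.0144,0,0,0,0,0.04, -0.021,-0.0144,0,0,0,0,0.04, -0.021,-0.0144,0,0,0,0,0.04, -0.021,-0.0144,0,0,0,0,0.04, -0.021,-0.0144,0,0,0,0,0.04, -0.021,-0.0144,0,0,0,0,0.04, -0.021,-0.0144,0,0,0,0,0.04, -0.021,-0.0144,0,0,0,0,0.04, -0.021,-0.0144,0,0,0,0,0.04, -0.021,-0.0144,0,0,0,0,0.04, -0.021,-0.0144,0,0,0,0,0.04, -0.015,-0.01,0,0,0,0,0.04, -0.006,-0.004,0,0,0,0,0.04]'
python3 -m handwheel '[0,0,0,0,0,0.05,0.04, 0,0,0,0,0,0.1,0.04, 0,0,0,0,0,0.1,0.04, 0,0,0,0,0,0.1,0.04, 0,0,0,0,0,0.1,0.04, 0,0,0,0,0,0.05,0.04, 0,0,0,0,0,0.028,0.04, 0,0,0,0,0,0,0.04, 0,0,0,0,0,0,0.04]'
python3 go.py 0.542 -0.24 0.2 1.7
python3 - <<'E'
from station import r; import cv2
from h import *
out=[]
for n in("top","scene"):
    c=r.capture(n); P=cloud(c); np.savez(f"pics/{n}1.npz",**c)
    for lo,hi in ((.15,.215),(.185,.215)):
        b=sel(P,lo,hi,(.542,-.24),.05); print(n,len(b),rect(b) if len(b) else 0)
    u,v=(421,180) if n=="top" else (210,140)
    out.append(cv2.resize(c["pixels"][v-75:v+75,u-95:u+95,::-1],None,fx=2,fy=2,interpolation=cv2.INTER_CUBIC))
cv2.imwrite("pics/b.png",np.hstack(out))
E
```

```text
clock: 8.4
ee_pos: [0.5399, -0.2446, 0.2023]
ee_rot: [-0.0, 0.488, 0.873, -0.002]
wrist_force: [-0.7, -0.7, -4.2]
grip_width: 0.667
grip_force: 64.8
clock: 9.3
ee_pos: [0.5424, -0.2395, 0.2023]
ee_rot: [-0.0, 0.696, 0.718, 0.0]
wrist_force: [0.4, -0.4, -3.5]
grip_width: 0.665
grip_force: 64.8
t 9.3 pos [ 0.5424 -0.2395  0.2023] toolz [-1.e-04  4.e-04 -1.e+00] yaw_y 1.77 w 0.665 gf 64.8 F [ 0.4 -0.4 -3.5] T [-0.08  0.01 -0.02] q [-0.1   0.48  0.72  1.46 -0.32  1.32  0.68]
shift tool [-0.0005 -0.0004  0.0023] rz 0.0013
tilt fix rxry [-0.0001 -0.0004  0.    ]
top 68 (array([ 563.1, -212.4]), array([14.2, 37.5]), 56.02)
top 47 (array([ 564.3, -213. ]), array([13.9, 35.1]), 54.74)
scene 543 (array([ 555.9, -227.3]), array([51.4, 81.2]), 46.26)
scene 283 (array([ 556.2, -227.6]), array([51.4, 80.5]), 46.26)
```

View pics/b.png

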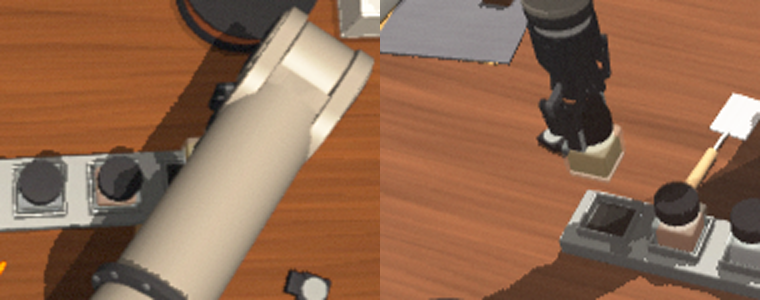

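The crop shows the jar hanging upright above the free pocket, with the jar at (595,155) and the pocket at (610,215) in the crop. Now I'll check its yaw and centre.

```bash
python3 - <<'E'
from h import *
c=dict(np.load("pics/scene1.npz")); P=cloud(c)
for lo,hi in((.157,.198),(.160,.185)):
    m=(P[...,2]>lo)&(P[...,2]<hi)&(np.hypot(P[...,0]-.542,P[...,1]+.24)<.06); k=P[m]
    print(len(k),k.min(0).round(4),k.max(0).round(4)); print(rect(k))
m=(np.hypot(P[...,0]-.542,P[...,1]+.24)<.06)&(P[...,2]>.12)
print("lowest",P[m][:,2].min())
E
```

```text
377 [ 0.5126 -0.2674  0.1571] [ 0.5772 -0.2072  0.198 ]
(array([ 544.9, -237.4]), array([64.4, 60.4]), 0.36)
219 [ 0.5147 -0.2657  0.1602] [ 0.5763 -0.2072  0.1849]
(array([ 558.4, -224.2]), array([40.8, 81.3]), 47.29)
lowest 0.14720123253390183
```

```bash
python3 - <<'E'
from h import *
P=cloud(dict(np.load("pics/scene1.npz"))); P0=cloud(dict(np.load("pics/scene0.npz")))
def faces(P,c,lo,hi):
    k=sel(P,lo,hi,c,.06)
    for ax in(0,1):
        d=k[:,ax]-c[ax]; o=k[:,1-ax]-c[1-ax]
        g=(abs(d-.031)<.006)&(abs(o)<.024)
        a=np.polyfit(o[g],d[g],1); res=d[g]-np.polyval(a,o[g])
        print("xy"[ax],g.sum(),"face",round(a[1]+c[ax],4),"centre",round(a[1]+c[ax]-.030,4),"slope deg",np.degrees(a[0]).round(2),"sd",res.std().round(4))
print("held");faces(P,(.5437,-.2399),.16,.195)
print("jar_c z");faces(P0,(.5422,-.1355),.052,.078)
E
```

```text
held
x 161 face 0.5739 centre 0.5439 slope deg -1.83 sd 0.0012
y 98 face -0.2094 centre -0.2394 slope deg 1.79 sd 0.0007
jar_c z
x 100 face 0.5698 centre 0.5398 slope deg -1.86 sd 0.0014
y 51 face -0.1059 centre -0.1359 slope deg 0.64 sd 0.0006
```

Jar centre and yaw match the pocket to within 0.5 mm and 0.2°. Going down.

```bash
python3 -m handwheel '[0,0,0.005,0,0,0,0.04, 0,0,0.01,0,0,0,0.04, 0,0,0.015,0,0,0,0.04, 0,0,0.015,0,0,0,0.04, 0,0,0.015,0,0,0,0.04, 0,0,0.015,0,0,0,0.04, 0,0,0.01,0,0,0,0.04, 0,0,0.006,0,0,0,0.04, 0,0,0.003,0,0,0,0.04, 0,0,0,0,0,0,0.04, 0,0,0,0,0,0,0.04]'
python3 go.py 0.542 -0.24 0.0846 1.75
```

```text
clock: 10.5
ee_pos: [0.543, -0.24, 0.1089]
ee_rot: [0.001, 0.696, 0.718, 0.0]
wrist_force: [0.2, 0.3, -3.8]
grip_width: 0.665
grip_force: 64.8
t 10.5 pos [ 0.543  -0.24    0.1089] toolz [ 1.2e-03 -6.0e-04 -1.0e+00] yaw_y 1.72 w 0.665 gf 64.8 F [ 0.2  0.3 -3.8] T [-0.01 -0.04 -0.03] q [-0.08  0.56  0.68  1.58 -0.38  1.13  0.73]
shift tool [ 0.     -0.0011  0.0243] rz -0.0005
tilt fix rxry [0.0012 0.0006 0.    ]
```

```bash
python3 -m handwheel '[0,-0.0007,0.003,0,0,0,0.04, 0,0,0.004,0,0,0,0.04, 0,0,0.004,0,0,0,0.04, 0,0,0.004,0,0,0,0.04, 0,0,0.003,0,0,0,0.04, 0,0,0,0,0,0,0.04, 0,0,0,0,0,0,0.04]'
python3 go.py 0.542 -0.24 0.0846 1.75
```

```text
clock: 11.2
ee_pos: [0.5419, -0.2397, 0.0902]
ee_rot: [-0.0, 0.696, 0.718, -0.0]
wrist_force: [0.1, 1.0, -3.9]
grip_width: 0.668
grip_force: 64.8
t 11.2 pos [ 0.5419 -0.2397  0.0902] toolz [-1.e-04 -0.e+00 -1.e+00] yaw_y 1.72 w 0.668 gf 64.8 F [ 0.1  1.  -3.9] T [ 0.02 -0.01 -0.02] q [-0.07  0.58  0.67  1.6  -0.4   1.1   0.74]
shift tool [-0.0003  0.0001  0.0056] rz -0.0005
tilt fix rxry [-0.0001  0.      0.    ]
```

```bash
python3 -m handwheel '[0,0,0.002,0,0,0,0.04, 0,0,0.002,0,0,0,0.04, 0,0,0.001,0,0,0,0.04, 0,0,0.001,0,0,0,0.04, 0,0,0,0,0,0,0.04, 0,0,0,0,0,0,0.04]'
python3 go.py 0.542 -0.24 0.0846 1.75
```

```text
clock: 11.8
ee_pos: [0.5422, -0.2399, 0.0848]
ee_rot: [0.0, 0.696, 0.718, 0.0]
wrist_force: [-0.4, -0.5, 0.9]
grip_width: 0.664
grip_force: 65.0
t 11.8 pos [ 0.5422 -0.2399  0.0848] toolz [ 9.e-04 -4.e-04 -1.e+00] yaw_y 1.72 w 0.664 gf 65.0 F [-0.4 -0.5  0.9] T [-0.   -0.05 -0.01] q [-0.07  0.59  0.67  1.61 -0.4   1.09  0.74]
shift tool [-0.0001 -0.0002  0.0002] rz -0.0005
tilt fix rxry [0.0009 0.0004 0.    ]
```

```bash
python3 -m handwheel '[0,0,0.001,0,0,0,0.04, 0,0,0,0,0,0,0.04]'; python3 -m handwheel '[0,0,0,0,0,-0.05,0.04, 0,0,0,0,0,-0.08,0.04, 0,0,0,0,0,-0.08,0.04, 0,0,0,0,0,0,0.04]' 80
python3 go.py 0.542 -0.24 0.0846 1.75
```

```text
clock: 12.0
ee_pos: [0.5423, -0.24, 0.0846]
ee_rot: [0.001, 0.696, 0.718, 0.0]
wrist_force: [-0.9, 0.8, 5.5]
grip_width: 0.668
grip_force: 65.9
clock: 12.4
ee_pos: [0.5419, -0.241, 0.0847]
ee_rot: [0.001, 0.618, 0.786, -0.0]
wrist_force: [-1.5, -0.6, 5.9]
grip_width: 0.664
grip_force: 84.2
t 12.4 pos [ 0.5419 -0.241   0.0847] toolz [ 0.0013 -0.0011 -1.    ] yaw_y 13.67 w 0.664 gf 84.2 F [-1.5 -0.6  5.9] T [-0.06  0.43 -0.13] q [-0.04  0.57  0.62  1.61 -0.37  1.08  0.92]
shift tool [0.0009 0.0004 0.0001] rz 0.2081
tilt fix rxry [0.001  0.0014 0.    ]
```

```bash
python3 -m handwheel '[0.0007,0.0003,0,0,0,-0.06,0.04, 0,0,0,0,0,-0.08,0.04, 0,0,0,0,0,-0.08,0.04, 0,0,0,0,0,-0.08,0.04, 0,0,0,0,0,-0.06,0.04, 0,0,0,0,0,0,0.04]'
python3 go.py 0.5422 -0.24 0.0846 65
```

```text
clock: 13.0
ee_pos: [0.5422, -0.2409, 0.0847]
ee_rot: [0.001, 0.468, 0.884, -0.001]
wrist_force: [-2.5, -0.9, 6.2]
grip_width: 0.667
grip_force: 84.2
t 13.0 pos [ 0.5422 -0.2409  0.0847] toolz [ 0.0019 -0.0022 -1.    ] yaw_y 34.21 w 0.667 gf 84.2 F [-2.5 -0.9  6.2] T [-0.29  0.34 -0.18] q [ 0.02  0.56  0.54  1.61 -0.31  1.06  1.24]
shift tool [0.0007 0.0005 0.0001] rz -0.5374
tilt fix rxry [0.0004 0.0029 0.    ]
```

```bash
python3 -m handwheel '[0.0004,0.0003,0,0,0.002,-0.06,0.04, 0,0,0,0,0,-0.08,0.04, 0,0,0,0,0,-0.08,0.04, 0,0,0,0,0,-0.08,0.04, 0,0,0,0,0,-0.08,0.04, 0,0,0,0,0,-0.08,0.04, 0,0,0,0,0,-0.06,0.04, 0,0,0,0,0,0,0.04, 0,0,0,0,0,0,0.04]'
python3 go.py 0.5422 -0.24 0.0846 65
```

```text
clock: 13.9
ee_pos: [0.5427, -0.2404, 0.0847]
ee_rot: [0.001, 0.226, 0.974, -0.0]
wrist_force: [-1.1, -1.5, 5.2]
grip_width: 0.662
grip_force: 84.2
t 13.9 pos [ 0.5427 -0.2404  0.0847] toolz [ 0.0014 -0.0011 -1.    ] yaw_y 63.93 w 0.662 gf 84.2 F [-1.1 -1.5  5.2] T [-0.35  0.27 -0.18] q [ 0.1   0.54  0.41  1.6  -0.24  1.05  1.7 ]
shift tool [0.0006 0.0002 0.0001] rz -0.0186
tilt fix rxry [-0.0004  0.0017  0.    ]
```

```bash
python3 -m handwheel '[0,0,-0.001,0,0,0,0.04, 0,0,-0.001,0,0,0,0.04, 0,0,-0.002,0,0,0,0.04, 0,0,-0.002,0,0,0,0.04, 0,0,0,0,0,0,0.04, 0,0,0,0,0,0,0.04]'
python3 go.py 0.5422 -0.24 0.1156 65
```

```text
clock: 14.5
ee_pos: [0.5415, -0.2372, 0.0887]
ee_rot: [-0.002, 0.223, 0.975, 0.001]
wrist_force: [0.0, 0.7, -4.3]
grip_width: 0.663
grip_force: 86.0
t 14.5 pos [ 0.5415 -0.2372  0.0887] toolz [-0.0029  0.0035 -1.    ] yaw_y 64.22 w 0.663 gf 86.0 F [ 0.   0.7 -4.3] T [ 0.06 -0.07 -0.18] q [ 0.1   0.53  0.41  1.6  -0.24  1.06  1.7 ]
shift tool [-0.0018 -0.0022 -0.0269] rz -0.0137
tilt fix rxry [ 0.0019 -0.0042  0.    ]
```

The wrist still carries the jar's weight, so the threads haven't let go. I'll lower it and look.

```bash
python3 -m handwheel '[0,0,0.002,0,0,0,0.04, 0,0,0.002,0,0,0,0.04, 0,0,0.002,0,0,0,0.04, 0,0,0,0,0,0,0.04, 0,0,0,0,0,0,0.04]'
python3 go.py 0.5422 -0.24 0.0846 65
python3 - <<'E'
from station import r; import cv2
from h import *
c=r.capture("scene"); P=cloud(c); cc=(.5437,-.2399)
k=sel(P,.05,.078,cc,.06)
for ax in(0,1):
    d=k[:,ax]-cc[ax]; o=k[:,1-ax]-cc[1-ax]; g=(abs(d-.031)<.007)&(abs(o)<.022); a=np.polyfit(o[g],d[g],1); print("xy"[ax],g.sum(),a[1].round(4),np.degrees(a[0]).round(1))
cv2.imwrite("pics/c.png",cv2.resize(c["pixels"][110:220,170:320,::-1],None,fx=5,fy=5,interpolation=cv2.INTER_CUBIC))
E
```

```text
clock: 15.0
ee_pos: [0.5426, -0.2401, 0.0847]
ee_rot: [0.001, 0.224, 0.975, -0.0]
wrist_force: [-1.0, -0.6, 4.7]
grip_width: 0.66
grip_force: 87.1
t 15.0 pos [ 0.5426 -0.2401  0.0847] toolz [ 1.2e-03 -8.0e-04 -1.0e+00] yaw_y 64.12 w 0.66 gf 87.1 F [-1.  -0.6  4.7] T [-0.34  0.23 -0.22] q [ 0.1   0.54  0.41  1.6  -0.24  1.05  1.7 ]
shift tool [ 0.0005 -0.0001  0.0001] rz -0.0153
tilt fix rxry [-0.0002  0.0014  0.    ]
x 103 0.0289 -6.5
y 45 0.0292 6.0
```

View pics/c.png

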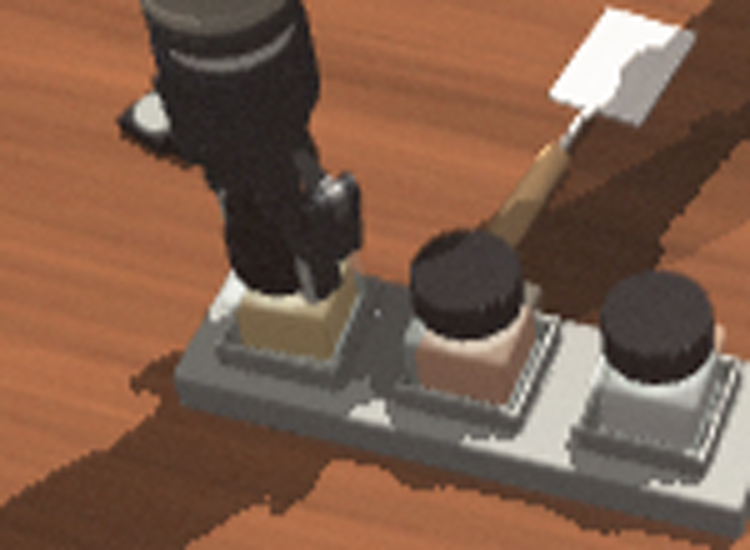

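The crop shows the jar seated at about (300,320) but turned roughly 4.5° within the pocket's slack, which cost some unscrewing. I'll turn a bit more and test again.

```bash
python3 -m handwheel '[0.0003,0,0,0,0.001,-0.05,0.04, 0,0,0,0,0,-0.06,0.04, 0,0,0,0,0,-0.01,0.04, 0,0,0,0,0,0,0.04, 0,0,0,0,0,0,0.04]'
python3 go.py 0.5422 -0.24 0.0846 65
python3 -m handwheel '[0,0,-0.001,0,0,0,0.04, 0,0,-0.001,0,0,0,0.04, 0,0,-0.001,0,0,0,0.04, 0,0,-0.001,0,0,0,0.04, 0,0,0,0,0,0,0.04]'
python3 go.py 0.5422 -0.24 0.1156 65
```

```text
clock: 15.55
ee_pos: [0.5427, -0.24, 0.0847]
ee_rot: [0.0, 0.166, 0.986, -0.0]
wrist_force: [-1.0, -0.9, 6.1]
grip_width: 0.663
grip_force: 87.0
t 15.55 pos [ 0.5427 -0.24    0.0847] toolz [ 9.e-04 -3.e-04 -1.e+00] yaw_y 70.94 w 0.663 gf 87.0 F [-1.  -0.9  6.1] T [-0.37  0.13 -0.22] q [ 0.12  0.53  0.38  1.6  -0.22  1.05  1.8 ]
shift tool [ 0.0004 -0.0002  0.0001] rz 0.1036
tilt fix rxry [-0.      0.0009  0.    ]
clock: 16.05
ee_pos: [0.5414, -0.2374, 0.0864]
ee_rot: [-0.002, 0.164, 0.986, 0.001]
wrist_force: [1.4, -1.9, -5.3]
grip_width: 0.663
grip_force: 85.9
t 16.05 pos [ 0.5414 -0.2374  0.0864] toolz [-0.0036  0.0033 -1.    ] yaw_y 71.07 w 0.663 gf 85.9 F [ 1.4 -1.9 -5.3] T [-0.4  -0.37 -0.3 ] q [ 0.12  0.53  0.38  1.6  -0.22  1.06  1.8 ]
shift tool [-0.0015 -0.0021 -0.0292] rz 0.106
tilt fix rxry [ 0.002  -0.0045  0.    ]
```

```bash
cat > jar.py <<'E'
from station import r; from h import *
import sys
c=r.capture("scene"); P=cloud(c); cc=(.5437,-.2399)
if len(sys.argv)>1: cv2.imwrite(sys.argv[1],cv2.resize(c["pixels"][120:200,180:300,::-1],None,fx=6,fy=6,interpolation=cv2.INTER_CUBIC))
k=sel(P,.05,.082,cc,.06)
for ax in(0,1):
    d=k[:,ax]-cc[ax]; o=k[:,1-ax]-cc[1-ax]; g=(abs(d-.031)<.007)&(abs(o)<.022); a=np.polyfit(o[g],d[g],1); print("xy"[ax],g.sum(),"off",((a[1]-.03)*1000).round(1),"deg",np.degrees(a[0]).round(1))
# body colour (beige) vertical extent in the picture, sub-column mean
px=c["pixels"].astype(int); m=(px[...,0]-px[...,2]>25)&(px[...,0]-px[...,1]<35)&(px[...,0]>90)&(np.hypot(P[...,0]-cc[0],P[...,1]-cc[1])<.05)&(P[...,2]>.045)
v,u=np.nonzero(m); print("beige n",m.sum(),"rows",v.min(),v.max(),"mean uv",u.mean().round(2),v.mean().round(2),"z",np.percentile(P[m][:,2],[2,50,98]).round(4))
E
python3 jar.py; python3 -m handwheel '[0,0,-0.002,0,0,0,0.04, 0,0,-0.002,0,0,0,0.04, 0,0,-0.002,0,0,0,0.04, 0,0,0,0,0,0,0.04]'
python3 go.py 0.5422 -0.24 0.1156 65; python3 jar.py pics/d.png
```

```text
x 110 off -1.4 deg -6.0
y 58 off -0.0 deg 5.3
beige n 1398 rows 0 181 mean uv 202.71 52.73 z [0.0543 0.4902 0.5211]
clock: 16.5
ee_pos: [0.5424, -0.2386, 0.0946]
ee_rot: [-0.0, 0.164, 0.986, 0.001]
wrist_force: [0.2, -0.1, -0.7]
grip_width: 0.664
grip_force: 87.0
t 16.5 pos [ 0.5424 -0.2386  0.0946] toolz [-4.0e-04  1.3e-03 -1.0e+00] yaw_y 71.09 w 0.664 gf 87.0 F [ 0.2 -0.1 -0.7] T [-0.16  0.03  0.04] q [ 0.12  0.52  0.39  1.59 -0.22  1.07  1.8 ]
shift tool [-0.0003 -0.0014 -0.021 ] rz 0.1063
tilt fix rxry [ 0.0011 -0.0008  0.    ]
x 114 off -1.5 deg -4.9
y 64 off -1.1 deg 4.1
beige n 1429 rows 0 181 mean uv 202.57 53.94 z [0.053  0.4978 0.5262]
```

View pics/d.png

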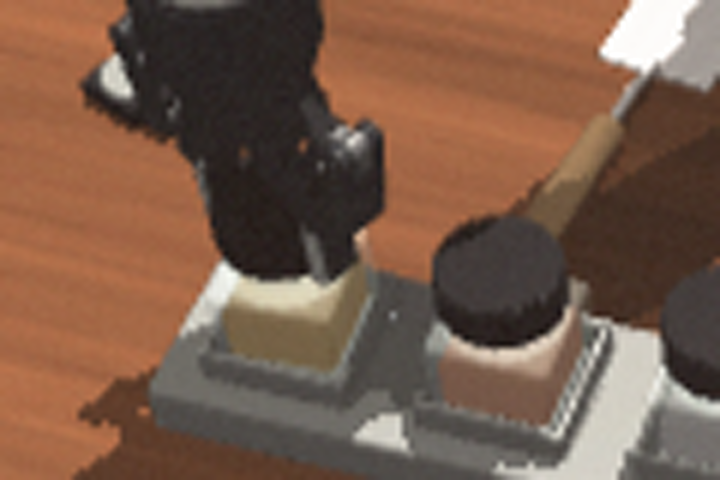

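The crop shows the cap rising off the jar, which stays in the pocket at (290,320). The wrist force has fallen to -0.7 N, so the threads have let go. Lifting on.

```bash
python3 -m handwheel '[0,0,-0.003,0,0,0,0.04, 0,0,-0.003,0,0,0,0.04, 0,0,-0.003,0,0,0,0.04, 0,0,-0.003,0,0,0,0.04, 0,0,-0.003,0,0,0,0.04, 0,0,-0.003,0,0,0,0.04, 0,0,-0.003,0,0,0,0.04, 0,0,-0.003,0,0,0,0.04, 0,0,-0.001,0,0,0,0.04, 0,0,0,0,0,0,0.04, 0,0,0,0,0,0,0.04, 0,0,0,0,0,0,0.04]'
python3 go.py 0.5422 -0.24 0.1196 65; python3 jar.py pics/e.png
```

```text
clock: 17.75
ee_pos: [0.5417, -0.2383, 0.1181]
ee_rot: [-0.001, 0.165, 0.986, 0.001]
wrist_force: [0.6, 0.2, -0.1]
grip_width: 0.658
grip_force: 87.1
t 17.75 pos [ 0.5417 -0.2383  0.1181] toolz [-0.0024  0.0022 -1.    ] yaw_y 71.05 w 0.658 gf 87.1 F [ 0.6  0.2 -0.1] T [0.01 0.03 0.04] q [ 0.11  0.5   0.39  1.57 -0.21  1.12  1.79]
shift tool [-0.001  -0.0014 -0.0015] rz 0.1056
tilt fix rxry [ 0.0013 -0.003   0.    ]
x 114 off -1.4 deg -4.7
y 67 off -1.2 deg 5.3
beige n 1243 rows 0 181 mean uv 202.43 63.27 z [0.0522 0.5165 0.5384]
```

View pics/e.png

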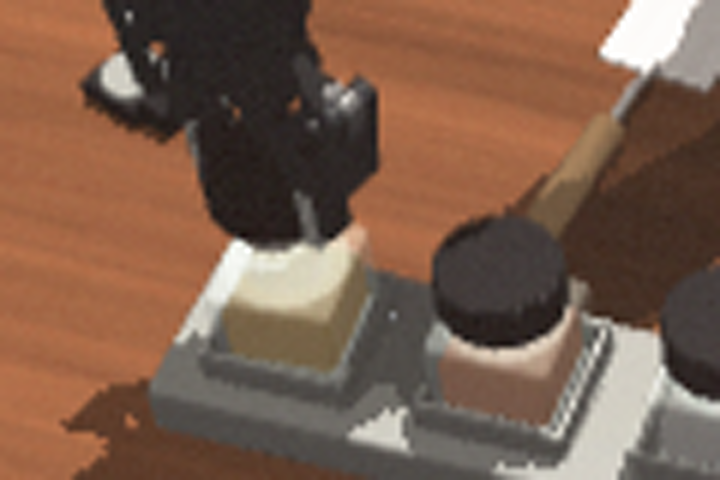

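```bash
python3 - <<'E'
from station import r; from h import *
c=r.capture("scene"); P=cloud(c)
for nm,ctr,yaw in(("jar",(.5423,-.2410),5.),("jar_c",(.5398,-.1359),1.7),("jar_b",(.5375,-.0312),1.7)):
    a=np.radians(yaw); d=P[...,:2]-ctr; q=np.stack([d[...,0]*np.cos(a)+d[...,1]*np.sin(a),-d[...,0]*np.sin(a)+d[...,1]*np.cos(a)],-1)
    for sx in(1,-1):
      for sy in(1,-1):
        m=(q[...,0]*sx>18)|((q[...,0]*sx>.018)&(q[...,0]*sx<.027)&(q[...,1]*sy>.018)&(q[...,1]*sy<.027)&(P[...,2]>.055)&(P[...,2]<.095))
        if m.sum(): print(nm,sx,sy,m.sum(),np.median(P[m][:,2]).round(4),P[m][:,2].std().round(4))
    # vertical tilt of front faces
    for ax in(0,1):
        m=(abs(q[...,ax]-.030)<.004)&(abs(q[...,1-ax])<.022)&(P[...,2]>.052)&(P[...,2]<.080)
        A=np.c_[np.ones(m.sum()),q[m][:,1-ax],P[m][:,2]-.065]; s=np.linalg.lstsq(A,q[m][:,ax],rcond=None)[0]
        print("  face","xy"[ax],(s[0]*1000).round(2),"yaw",np.degrees(s[1]).round(2),"tilt deg",np.degrees(s[2]).round(2),m.sum())
E
```

```text
jar 1 1 11 0.0847 0.0027
jar 1 -1 11 0.0833 0.0063
jar -1 1 8 0.0846 0.002
  face x 30.07 yaw -0.15 tilt deg 1.95 102
  face y 29.78 yaw 0.19 tilt deg 0.28 52
jar_c 1 1 12 0.0812 0.0082
jar_c 1 -1 13 0.0821 0.0053
jar_c -1 1 4 0.08 0.0014
  face x 29.59 yaw 0.0 tilt deg -0.59 104
  face y 29.72 yaw -0.63 tilt deg -1.46 49
jar_b 1 1 8 0.0822 0.0038
jar_b 1 -1 8 0.0819 0.0014
jar_b -1 1 3 0.0799 0.0009
  face x 29.25 yaw -0.01 tilt deg -0.43 105
  face y 30.16 yaw 0.09 tilt deg -2.67 38
```

The jar's top corners read 2–3 mm higher than its neighbours', and it leans about 2°. It is hung up slightly askew in the pocket. I'll lower the loose cap back on, press the jar down and turn it square.

```bash
python3 -m handwheel '[0,0,0,0.001,-0.003,0,0.04, -0.0005,-0.001,0.003,0,0,0,0.04, 0,0,0.004,0,0,0,0.04, 0,0,0.004,0,0,0,0.04, 0,0,0.004,0,0,0,0.04, 0,0,0.004,0,0,0,0.04, 0,0,0,0,0,0,0.04]'
python3 go.py 0.5422 -0.24 0.0846 65
```

```text
clock: 18.55
ee_pos: [0.5414, -0.2391, 0.0984]
ee_rot: [-0.001, 0.165, 0.986, 0.0]
wrist_force: [0.3, 0.2, -0.5]
grip_width: 0.666
grip_force: 87.1
t 18.55 pos [ 0.5414 -0.2391  0.0984] toolz [-1.2e-03  8.0e-04 -1.0e+00] yaw_y 71.05 w 0.666 gf 87.1 F [ 0.3  0.2 -0.5] T [-0.05 -0.02 -0.01] q [ 0.12  0.52  0.39  1.59 -0.21  1.08  1.8 ]
shift tool [-0.001  -0.0006  0.0138] rz 0.1057
tilt fix rxry [ 0.0004 -0.0014  0.    ]
```

```bash
python3 -m handwheel '[-0.0008,-0.0004,0.003,0,-0.001,0,0.04, 0,0,0.003,0,0,0,0.04, 0,0,0.003,0,0,0,0.04, 0,0,0.002,0,0,0,0.04, 0,0,0,0,0,0,0.04]'
python3 go.py 0.5422 -0.24 0.0846 65
```

```text
clock: 19.05
ee_pos: [0.5424, -0.2405, 0.0882]
ee_rot: [0.001, 0.165, 0.986, -0.0]
wrist_force: [-0.4, -0.6, 0.6]
grip_width: 0.662
grip_force: 87.4
t 19.05 pos [ 0.5424 -0.2405  0.0882] toolz [ 1.3e-03 -4.0e-04 -1.0e+00] yaw_y 71.0 w 0.662 gf 87.4 F [-0.4 -0.6  0.6] T [-0.17  0.03 -0.08] q [ 0.12  0.53  0.39  1.6  -0.22  1.06  1.81]
shift tool [0.0004 0.0004 0.0036] rz 0.1048
tilt fix rxry [-0.      0.0013  0.    ]
```

```bash
python3 -m handwheel '[0,0,0.002,0,0,0,0.04, 0,0,0.001,0,0,0,0.04, 0,0,0.001,0,0,0,0.04, 0,0,0,0,0,0,0.04]'
python3 -m handwheel '[0,0,0,0,0,0.03,0.04, 0,0,0,0,0,0.03,0.04, 0,0,0.0005,0,0,0,0.04, 0,0,0,0,0,0,0.04]'
python3 go.py 0.5422 -0.24 0.0846 65
cat > chk.py <<'E'
from station import r; from h import *
c=r.capture("scene"); P=cloud(c)
def faces(nm,ctr,yaw):
    for it in range(3):
        a=np.radians(yaw); d=P[...,:2]-ctr; q=np.stack([d[...,0]*np.cos(a)+d[...,1]*np.sin(a),-d[...,0]*np.sin(a)+d[...,1]*np.cos(a)],-1)
        S=[]
        for ax in(0,1):
            m=(abs(q[...,ax]-.030)<.004)&(abs(q[...,1-ax])<.022)&(P[...,2]>.052)&(P[...,2]<.080)
            A=np.c_[np.ones(m.sum()),q[m][:,1-ax],P[m][:,2]-.065]; S.append(np.linalg.lstsq(A,q[m][:,ax],rcond=None)[0])
        dy=np.degrees((-S[0][1]+S[1][1]*-1*-1)/2); 
        off=np.array([S[0][0]-.03,S[1][0]-.03]); ctr=np.array(ctr)+[off[0]*np.cos(a)-off[1]*np.sin(a),off[0]*np.sin(a)+off[1]*np.cos(a)]
        yaw+=np.degrees((-S[0][1]+S[1][1])/2)*.8
    z=[]
    for sx,sy in((1,1),(1,-1),(-1,1)):
        m=(q[...,0]*sx>.018)&(q[...,0]*sx<.027)&(q[...,1]*sy>.018)&(q[...,1]*sy<.027)&(P[...,2]>.07)&(P[...,2]<.095)
        z.append(np.median(P[m][:,2]).round(4) if m.sum() else None)
    print(nm,"ctr",ctr.round(4),"yaw",round(yaw,2),"tilt",np.degrees([S[0][2],S[1][2]]).round(1),"corner z",z)
faces("jar",(.5430,-.2405),3.); faces("jar_c",(.5398,-.1359),1.7); faces("jar_b",(.5375,-.0312),1.7)
E
python3 chk.py
```

```text
clock: 19.45
ee_pos: [0.5427, -0.2403, 0.0847]
ee_rot: [0.001, 0.165, 0.986, 0.0]
wrist_force: [-1.2, -0.1, 5.0]
grip_width: 0.661
grip_force: 88.0
clock: 19.85
ee_pos: [0.543, -0.2403, 0.0847]
ee_rot: [0.001, 0.195, 0.981, -0.0]
wrist_force: [-1.9, 0.4, 7.4]
grip_width: 0.663
grip_force: 88.3
t 19.85 pos [ 0.543  -0.2403  0.0847] toolz [ 2.3e-03 -7.0e-04 -1.0e+00] yaw_y 67.56 w 0.663 gf 88.3 F [-1.9  0.4  7.4] T [ 0.07  0.41 -0.02] q [ 0.11  0.54  0.4   1.6  -0.23  1.05  1.75]
shift tool [0.0009 0.     0.0001] rz 0.0447
tilt fix rxry [0.0002 0.0024 0.    ]
jar ctr [ 0.5425 -0.2408] yaw 5.74 tilt [-0.7 -0.3] corner z [np.float64(0.0859), np.float64(0.0842), None]
jar_c ctr [ 0.5396 -0.1361] yaw 1.81 tilt [-2.1 -3.2] corner z [np.float64(0.0816), np.float64(0.0817), np.float64(0.0826)]
jar_b ctr [ 0.5368 -0.0311] yaw 1.89 tilt [-1.4 -2.7] corner z [np.float64(0.0823), np.float64(0.0832), np.float64(0.0827)]
```

```bash
python3 -m handwheel '[0.0008,0,-0.0008,0,0.002,0.04,0.04, 0,0,0,0,0,0.04,0.04, 0,0,0,0,0,0.02,0.04, 0,0,0,0,0,0,0.04]'
python3 go.py 0.5422 -0.24 0.0846 65;python3 chk.py
```

```text
clock: 20.3
ee_pos: [0.5425, -0.2399, 0.0847]
ee_rot: [0.0, 0.243, 0.97, 0.0]
wrist_force: [1.1, -0.2, 3.5]
grip_width: 0.664
grip_force: 87.7
t 20.3 pos [ 0.5425 -0.2399  0.0847] toolz [ 7.e-04 -0.e+00 -1.e+00] yaw_y 61.88 w 0.664 gf 87.7 F [ 1.1 -0.2  3.5] T [-0.1  -0.08  0.07] q [ 0.09  0.54  0.42  1.6  -0.24  1.05  1.66]
shift tool [ 0.0002 -0.0002  0.0001] rz -0.0544
tilt fix rxry [0.0003 0.0006 0.    ]
jar ctr [ 0.5422 -0.241 ] yaw 5.21 tilt [-1.8 -0.2] corner z [np.float64(0.084), np.float64(0.0842), None]
jar_c ctr [ 0.5398 -0.136 ] yaw 1.53 tilt [-1.4 -2.5] corner z [np.float64(0.0817), np.float64(0.0815), np.float64(0.0816)]
jar_b ctr [ 0.5365 -0.0311] yaw 1.73 tilt [-1.6 -2.9] corner z [np.float64(0.0817), np.float64(0.0824), np.float64(0.0807)]
```

```bash
python3 -m handwheel '[0,0,0,0,0,0.03,0.04, 0,0,0,0,0,0.03,0.04, 0,0,0,0,0,0,0.04]'
python3 go.py 0.5422 -0.24 0.0846 65;python3 chk.py
```

```text
clock: 20.65
ee_pos: [0.5422, -0.2397, 0.0847]
ee_rot: [0.0, 0.272, 0.962, 0.0]
wrist_force: [1.1, -0.5, 3.9]
grip_width: 0.66
grip_force: 87.7
t 20.65 pos [ 0.5422 -0.2397  0.0847] toolz [ 2.e-04  5.e-04 -1.e+00] yaw_y 58.39 w 0.66 gf 87.7 F [ 1.1 -0.5  3.9] T [-0.08 -0.1   0.02] q [ 0.08  0.54  0.44  1.6  -0.25  1.05  1.61]
shift tool [-0.0001 -0.0002  0.0001] rz -0.1153
tilt fix rxry [ 0.0005 -0.0001  0.    ]
jar ctr [ 0.5422 -0.2405] yaw 0.66 tilt [-1.2  0.1] corner z [np.float64(0.0861), np.float64(0.0843), None]
jar_c ctr [ 0.5394 -0.136 ] yaw 0.83 tilt [-0.6 -1.7] corner z [np.float64(0.0816), np.float64(0.0812), np.float64(0.08)]
jar_b ctr [ 0.5366 -0.031 ] yaw 1.66 tilt [-1.  -0.9] corner z [np.float64(0.0835), np.float64(0.0813), np.float64(0.0831)]
```

The jar is square again and pressed down. Lifting the cap gently.

```bash
python3 -m handwheel '[0,0,-0.001,0,0,0,0.04, 0,0,-0.001,0,0,0,0.04, 0,0,-0.002,0,0,0,0.04, 0,0,-0.002,0,0,0,0.04, 0,0,0,0,0,0,0.04]'
python3 go.py 0.5422 -0.24 0.0846 65;python3 chk.py
```

```text
clock: 21.2
ee_pos: [0.5416, -0.2396, 0.0907]
ee_rot: [-0.001, 0.272, 0.962, 0.0]
wrist_force: [-0.1, -0.4, -0.4]
grip_width: 0.665
grip_force: 87.3
t 21.2 pos [ 0.5416 -0.2396  0.0907] toolz [-0.001  0.001 -1.   ] yaw_y 58.45 w 0.665 gf 87.3 F [-0.1 -0.4 -0.4] T [-0.01 -0.03 -0.01] q [ 0.08  0.53  0.44  1.6  -0.25  1.07  1.61]
shift tool [-0.0007 -0.0001  0.0061] rz -0.1143
tilt fix rxry [ 0.0004 -0.0014  0.    ]
jar ctr [ 0.5413 -0.2406] yaw -0.93 tilt [-1.2 -1.5] corner z [np.float64(0.0833), np.float64(0.0853), np.float64(0.0826)]
jar_c ctr [ 0.5395 -0.1362] yaw 1.65 tilt [-1.  -3.3] corner z [np.float64(0.0823), np.float64(0.0828), np.float64(0.0815)]
jar_b ctr [ 0.5367 -0.0312] yaw 2.24 tilt [-0.8 -1.7] corner z [np.float64(0.0834), np.float64(0.0831), np.float64(0.0828)]
```

The cap comes off cleanly with no jar weight on it. Raising it to its final height.

```bash
python3 -m handwheel '[0,0,-0.003,0,0,0,0.04, 0,0,-0.003,0,0,0,0.04, 0,0,-0.003,0,0,0,0.04, 0,0,-0.003,0,0,0,0.04, 0,0,-0.003,0,0,0,0.04, 0,0,-0.003,0,0,0,0.04, 0,0,-0.003,0,0,0,0.04, 0,0,-0.003,0,0,0,0.04, 0,0,-0.003,0,0,0,0.04, 0,0,-0.002,0,0,0,0.04, 0,0,0,0,0,0,0.04, 0,0,0,0,0,0,0.04, 0,0,0,0,0,0,0.04]'
python3 go.py 0.5422 -0.24 0.1196 65;python3 chk.py;python3 chk.py; python3 jar.py pics/f.png
```

```text
clock: 22.55
ee_pos: [0.5418, -0.2397, 0.1194]
ee_rot: [-0.001, 0.272, 0.962, 0.0]
wrist_force: [0.2, -0.4, -0.2]
grip_width: 0.66
grip_force: 87.3
t 22.55 pos [ 0.5418 -0.2397  0.1194] toolz [-8.e-04  8.e-04 -1.e+00] yaw_y 58.45 w 0.66 gf 87.3 F [ 0.2 -0.4 -0.2] T [0.01 0.05 0.01] q [ 0.08  0.5   0.45  1.57 -0.23  1.13  1.6 ]
shift tool [-0.0005 -0.     -0.0002] rz -0.1143
tilt fix rxry [ 0.0003 -0.0011  0.    ]
jar ctr [ 0.5417 -0.2406] yaw -0.32 tilt [-1.7 -0.7] corner z [np.float64(0.0832), np.float64(0.0839), np.float64(0.084)]
jar_c ctr [ 0.5396 -0.136 ] yaw 0.86 tilt [ 0.2 -1.1] corner z [np.float64(0.0822), np.float64(0.0836), np.float64(0.0825)]
jar_b ctr [ 0.5368 -0.031 ] yaw 1.86 tilt [-0.8 -2.8] corner z [np.float64(0.0821), np.float64(0.0823), np.float64(0.0829)]
jar ctr [ 0.5415 -0.2407] yaw -0.59 tilt [-0.2 -1.5] corner z [np.float64(0.0839), np.float64(0.0831), np.float64(0.0842)]
jar_c ctr [ 0.5392 -0.1362] yaw 1.13 tilt [-2.1 -1.3] corner z [np.float64(0.0827), np.float64(0.0826), np.float64(0.0814)]
jar_b ctr [ 0.5367 -0.0311] yaw 0.89 tilt [-0.9 -1.7] corner z [np.float64(0.0825), np.float64(0.0819), np.float64(0.0826)]
x 119 off -2.0 deg 0.7
y 80 off -0.8 deg 0.2
beige n 1217 rows 0 181 mean uv 202.61 64.05 z [0.052  0.5176 0.5394]
```

View pics/f.png

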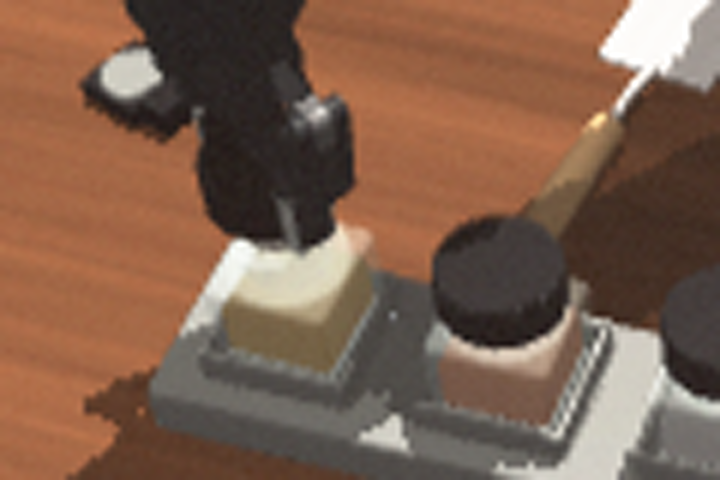

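The crop shows the jar square and upright in its pocket at (290,310). The cap is held about 14 mm above its mouth, and the neighbouring jars are unmoved. Handing in.

```bash
python3 -c "
from station import r; print(r.hand_in())"
```

```text
the job is handed in; nothing more can be done
None
```

I handed the job in at about 23 s on the robot's clock: the jar is down in the free pocket, about 2° off square, and its unscrewed cap is held level about 14 mm above the mouth; the first lift-off left the jar slightly cocked, so I put the loose cap back on, pressed and turned the jar straight, and lifted it off again.

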